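Press the open sample vial shut

ROBOT

A 7-joint arm with a two-finger parallel gripper is mounted at the origin on a cart in front of the work surface, level with it; the furniture and walls round the work are solid. World frame = base frame: x ahead of the robot, y to its left, z up, the work surface at z = 0. Lengths are in m, angles in rad, forces in N, time in s.
With the tool pointing down it reaches from about 0.4 to 0.85 m from the base axis. Payload 4.5 kg.
Tool frame: the origin (TCP) lies on the mounting face of the last link; the fingertips stand 166 mm ahead of it and the grasp point (between the pads) lies 147 mm ahead of it; y points along the fingers, z is the direction in which the jaws open and shut, and the axes are right-handed (so a half turn about y gives the same grasp; the last joint's range is limited). The gripper opens to 88 mm and grips with 3 to 60 N. Pads are 18 mm wide; open, the fingers measure 123 mm over their backs; the gripper's body (75 mm by 187 mm) begins 45 mm behind the grasp point.
Start: joints at [1.153, 0.689, -0.195, 1.565, 0.157, 0.902, -0.215], TCP at [0.273, -0.562, 0.405] pointing down, gripper open.
Joint ranges: [-3.01, 3.01], [-0.46, 2.08], [-1.47, 1.51], [0.13, 2.56], [-1, 4.14], [0.04, 2.09], [-2.66, 2.66]. Speed limits (rad/s): [2.57, 2.57, 3.14, 3.14, 3.14, 3.14, 3.14].

INTERFACE

Orientations are given as a unit quaternion [x, y, z, w].
In Python, from plant import r gives the robot as it stands.
- The arm moves only by the tool arm_command, never from a script. Its argument "deltas" is a list of rows, each an object of numbers: "dx", "dy", "dz": the shift along the tool's x, y, z each as a share of 1000 mm, from -1 to 1; "wx", "wy", "wz": the turn, a rotation vector about the tool's x, y, z each as a share of 45 degrees, from -1 to 1. In form: [{"dx": .., "dy": .., "dz": .., "wx": .., "wy": .., "wz": ..}, ...]. A call has exactly 5 rows; each row is the pose to reach, as a shift and turn from the pose commanded when the call began, along the tool's axes at that moment; what a row does not reach only later rows make up. A row lasts 1/10 s, in which the tool goes at most 50 mm and 8.59 degrees, less where a joint would pass 70% of its speed; a pose out of reach is approached as far as the arm can. A call with a number of a shift or a turn outside -1 to 1 is refused whole. A call with a gripper value outside its range is refused whole. "claw" is the opening, from -1 (shut) to 1 (fully open), set as the call begins (left out, the last holds). The fingers move at their own pace and stop on an object; "grip_force" is the grip in N (left out, the last holds). Time passes only in rows, so rows that repeat a pose let the fingers close, or fill a call up. It gives the time, the measured TCP pose, the force and the opening at its end, in the units of the state.
- r.get_state(): the state, without advancing time (a new reading comes with each control period).
- r.snapshot(name): name is "scene" or "top"; returns the picture (384x512x3 uint8, red, green, blue); there is no depth.
- r.get_calibration(name): a dict with "vertical_fov" (degrees; the focal length in pixels is half the picture's height over the tangent of half this angle, whatever the lens; pixels are square), "cx", "cy" (the principal point, pixels), "k1" (the pictures are not rectified: a ray, as slopes to the right and down, at radius r is drawn at 1 + k1 r^2 times it, then the intrinsics apply), "R" (3x3) and "t" (3): a world point X has camera coordinates R X + t. Camera axes: x right, y down, z forward; pixel columns grow to the right and rows downward; lengths in m; the calibration is good to about 2 mm. A picture is of the moment at which its call begins. get_calibration takes no time and is no camera call.
- r.finish_job(): hands the job in, once; it reports no verdict.
The state is a dict: "clock": time; "q": joint angles; "qd": joint speeds; "joint_torque": joint torques, N m; "tool_pos": TCP position; "eef_rot": TCP orientation; "contact_force": force on the tool from outside, world axes, zero at the start; "moment": the same for the moment, N m; "opening": opening from 0.0 (shut) to 1.0 (fully open).
Only numpy, scipy, OpenCV 4.12 (cv2) and the standard library are available. Lean on these libraries where they do the work, as an engineer would, in place of code of your own. Each camera call takes 0.05 s, during which the arm holds its last target.

TASK

One of the four vials in the rack has been left open. With the fingertips, gently push its hinged cap down until it is fully shut, then move clear. Do not touch the other vials or the things lying round the rack, and leave every vial standing in its hole, unlifted.

Things in the scene. Friction and masses are not known exactly. Their poses are not given: they have to be found in the camera images.
- vial_a: Sample vial, white plastic, round, 31 mm across, 56 mm tall, with a grey hinged cap 34 mm across and 5 mm thick; stands loosely in a hole of the rack. Origin: centre of its underside, z up; the top of the closed cap is 61.5 mm above it. The cap's hinge is 18 mm from the axis on the vial's +x side, the thumb tab on its -x side. This is the open one: its cap is tilted up about its hinge. Its hole in the row changes, and so does the way its hinge faces.
- vial_a_top (a point): The centre of vial_a's cap top as it will be when the cap is shut: on the vial's axis, 61.5 mm above its underside (about 79 mm above the worktop). Fixed to the vial, not to the cap.
- vial_a_tab (a point): Top of the small thumb tab at the free edge of vial_a's cap, 37 mm from the hinge; moves with the cap.
- vial_a_cap (a joint): Opening angle of vial_a's cap, rad: 0 fully shut, about 0.4 to 1.0 at the start, stop at 1.9. The hinge is stiff: the cap stays where it is left, and takes about 2 N pressed at its middle straight above the vial. Pressing straight down at the middle of the vial from above closes it fully; after that the whole vial sinks against its sprung seat (3 N per mm) and comes back up when released. Over 40 N on the vial is too hard.
- vial_b: Sample vial, white plastic, round, 31 mm across, 56 mm tall, with a grey hinged cap 34 mm across and 5 mm thick; stands loosely in a hole of the rack. Origin: centre of its underside, z up; the top of the closed cap is 61.5 mm above it. The cap's hinge is 18 mm from the axis on the vial's +x side, the thumb tab on its -x side. Its cap is snapped shut (fixed). Leave it alone.
- vial_c: Sample vial, white plastic, round, 31 mm across, 56 mm tall, with a grey hinged cap 34 mm across and 5 mm thick; stands loosely in a hole of the rack. Origin: centre of its underside, z up; the top of the closed cap is 61.5 mm above it. The cap's hinge is 18 mm from the axis on the vial's +x side, the thumb tab on its -x side. Its cap is snapped shut (fixed). Leave it alone.
- vial_d: Sample vial, white plastic, round, 31 mm across, 56 mm tall, with a grey hinged cap 34 mm across and 5 mm thick; stands loosely in a hole of the rack. Origin: centre of its underside, z up; the top of the closed cap is 61.5 mm above it. The cap's hinge is 18 mm from the axis on the vial's +x side, the thumb tab on its -x side. Its cap is snapped shut (fixed). Leave it alone.
- rack: Aluminium block 56 x 276 x 46 mm, fixed to the worktop, with four blind square holes (31.5 mm wide) in a row 70 mm apart along its y axis; each vial stands on a sprung rubber seat in its hole, 18 mm above the worktop, which yields 3 N per mm, up to 7 mm, when the vial is pressed down, and rises again. Origin: centre of its underside.
- timer: Bystander: white bench timer 58 x 66 x 20 mm lying in front of the rack. Origin: centre of its underside.
- tweezers: Bystander: steel tweezers 14 x 122 x 9 mm lying in front of the rack. Origin: centre of the underside.
- jar: Bystander: small white jar with a black cap, 48 mm across, 66 mm tall, at the right edge of the worktop. Origin: centre of its underside.
There are look-alikes about, which are no part of the job. Leave any yellow look-alike of the vial_a alone.

How it is judged:
On the way:
1. the fingertips press vial_a's cap shut (fingers in contact with the vial while its cap is within 0.08 rad of shut) (value of joint vial_a_cap below 0.08 rad and contact force between the fingers and vial_a above 0.3 N).
At the end, for the whole second after the job is handed in: vial_a's cap is within 0.06 rad of fully shut; vial_a stands still and upright (within 0.15 rad) in its hole; all four vials are within 8 mm and the timer, tweezers and jar within 10 mm of where they began (value of joint vial_a_cap below 0.06 rad and linear speed of vial_a below 0.02 m/s and angle between vial_a's own z axis and vertical below 0.15 rad and distance of each of vial_a, vial_b, vial_c, vial_d from where it was at the start of the episode below 0.008 m and distance of each of timer, tweezers, jar from where it was at the start of the episode below 0.01 m); the robot touches nothing.
It fails at once if vial_a is lifted or pulled from its place (moved over 12 mm) (distance of vial_a from where it was at the start of the episode above 0.012 m).
It fails at once if vial_a is pressed with more than 40 N (contact force between any of the fingers, the arm and vial_a above 40 N).
It fails at once if another vial is touched (over 0.5 N) or moved over 8 mm (contact force between any of the fingers, the arm and vial_b above 0.5 N or contact force between any of the fingers, the arm and vial_c above 0.5 N or contact force between any of the fingers, the arm and vial_d above 0.5 N or distance of any of vial_b, vial_c, vial_d from where it was at the start of the episode above 0.008 m).
It fails at once if the timer, tweezers or jar is touched (over 0.5 N) or moved over 10 mm (contact force between any of the fingers, the arm and timer above 0.5 N or contact force between any of the fingers, the arm and tweezers above 0.5 N or contact force between any of the fingers, the arm and jar above 0.5 N or distance of any of timer, tweezers, jar from where it was at the start of the episode above 0.01 m).
It also fails if it takes over 32 s, if anything falls off the work surface, if the arm or the gripper's body presses on something with over 40 N, if the wrist force passes 120 N, or if a joint passes its speed limit or range.

## Working session

There is one attempt and no reset: what is moved stays moved. The work goes in short steps, Python scripts to look and compute and a tool call to move; the robot and the scene stay as the last step left them, time stands still between calls to the robot, and variables do not carry over. Pictures are saved under pics/ and viewed, and the job is handed in when it is done.

Besides the shell and the picture viewer there is one more tool, called after "Call:" as a command line: name --argument value ..., lists and objects as JSON in quotes. arm_command: Moves the arm, as the interface text tells. Shift numbers are shares of 1000 mm and turn numbers shares of 45 degrees, none past 1 either way. Its arguments: {"type":"object","properties":{"deltas":{"type":"array","items":{"type":"object","properties":{"dx":{"type":"number","minimum":-1,"maximum":1},"dy":{"type":"number","minimum":-1,"maximum":1},"dz":{"type":"number","minimum":-1,"maximum":1},"wx":{"type":"number","minimum":-1,"maximum":1},"wy":{"type":"number","minimum":-1,"maximum":1},"wz":{"type":"number","minimum":-1,"maximum":1}}}},"claw":{"type":"number"},"grip_force":{"type":"number"}},"required":["deltas"]}

```bash
ls; mkdir -p pics
python3 - <<'E'
from plant import r
import cv2
s=r.get_state(); print({k:s[k] for k in ('clock','tool_pos','eef_rot','contact_force','opening')})
for n in ('scene','top'):
    im=r.snapshot(n); cv2.imwrite(f'pics/{n}0.png',im[:,:,::-1]); print(n,r.get_calibration(n))
E
```

```text
pics
{'clock': 0.0, 'tool_pos': array([ 0.27269878, -0.56200381,  0.40391702]), 'eef_rot': array([-0.15860444,  0.68974406, -0.68852376,  0.15821756]), 'contact_force': array([-0.76941179, -0.35971774,  0.58449253]), 'opening': 0.9987170880017147}
scene {'vertical_fov': 42.54814264192671, 'cx': 260.6622507788722, 'cy': 202.02839507772921, 'k1': -0.11439579189041404, 'R': array([[-0.85915618, -0.5115875 ,  0.01135344],
       [-0.36642625,  0.59958348, -0.71149945],
       [ 0.35718689, -0.61544934, -0.70259493]]), 't': array([0.45402284, 0.28557049, 0.85076331])}
top {'vertical_fov': 56.46564733788462, 'cx': 258.2145830950161, 'cy': 190.91064709064543, 'k1': -0.006675245743868792, 'R': array([[-0.03010718, -0.99953188, -0.00543772],
       [-0.9951278 ,  0.03048462, -0.09376217],
       [ 0.09388404,  0.00258831, -0.99557977]]), 't': array([-0.01581742,  0.57147151,  0.86635675])}
```

View pics/scene0.png

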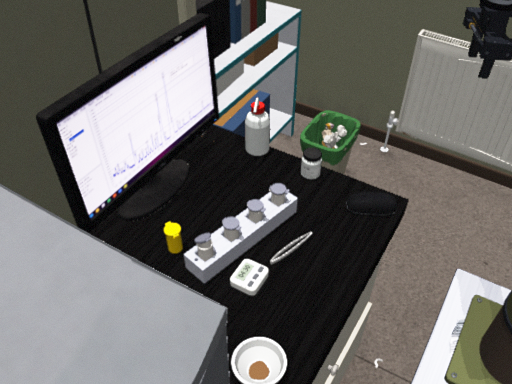

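View pics/top0.png

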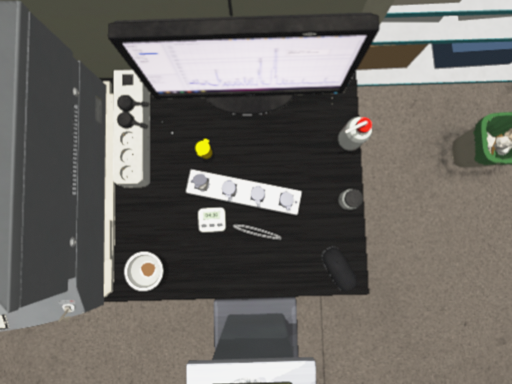

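The scene picture shows the rack with four vials at (205,245), (231,228), (255,210) and (279,194), and a yellow look-alike at (173,238). In the top picture the vials are at (200,181), (229,188), (258,194) and (286,200), and the yellow one is at (204,149). The vial at the left end looks open, so I'll crop in to check.

Run:
```python
import cv2,numpy as np
a=cv2.imread('pics/scene0.png')[170:285,150:310]; b=cv2.imread('pics/top0.png')[160:225,175:310]
cv2.imwrite('pics/sc.png',cv2.resize(a,None,fx=5,fy=5,interpolation=cv2.INTER_CUBIC))
cv2.imwrite('pics/tc.png',cv2.resize(b,None,fx=5.8,fy=5.8,interpolation=cv2.INTER_CUBIC))
```

```text
(no output)
```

View pics/sc.png

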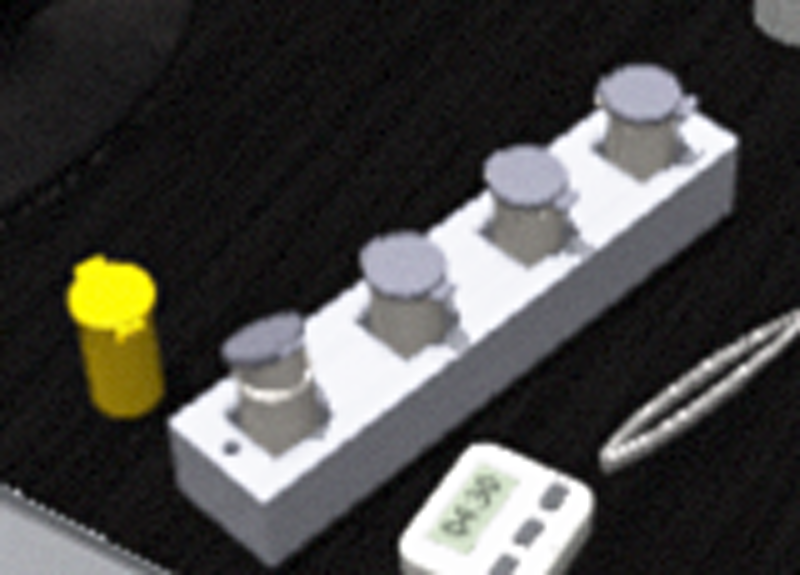

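View pics/tc.png

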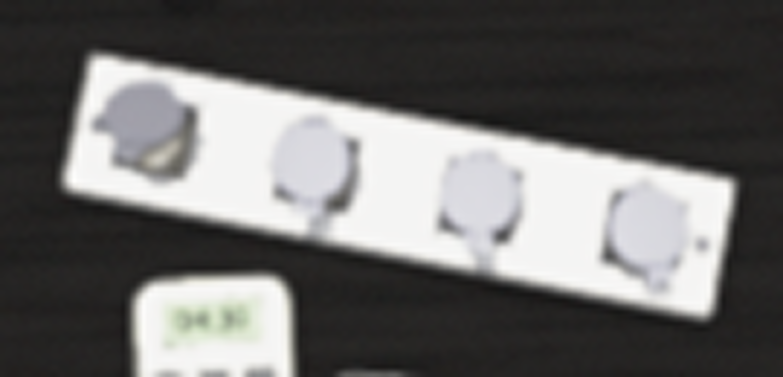

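Candidates in the top picture: the four rack vials at (200,181), (229,188), (258,194) and (286,200), plus the yellow look-alike at (204,149). In the close crop, only the left-end vial has a darker, tilted cap with its cream mouth showing at crop (165,155). The other three caps are flat, so (200,181) is vial_a. Next I'll measure the rack.

```bash
cat > h.py <<'E'
import numpy as np,cv2
from plant import r
from scipy.spatial.transform import Rotation as Ro
def cam(n):
    c=r.get_calibration(n); f=192/np.tan(np.radians(c['vertical_fov']/2))
    K=np.array([[f,0,c['cx']],[0,f,c['cy']],[0,0,1]]); return K,np.array([c['k1'],0,0,0.]),c['R'],c['t']
def proj(n,P):
    K,d,R,t=cam(n); return cv2.projectPoints(np.atleast_2d(P).astype(float),cv2.Rodrigues(R)[0],t,K,d)[0][:,0]
def back(n,px,z):
    K,d,R,t=cam(n); u=cv2.undistortPoints(np.atleast_2d(px).astype(float)[:,None],K,d)[:,0]
    D=np.c_[u,np.ones(len(u))]@R; C=-R.T@t
    return C+D*((z-C[2])/D[:,2])[:,None]
E
python3 - <<'E'
from h import *
np.set_printoptions(precision=4,suppress=True)
# refine rack corners: white mask in top
im=cv2.imread('pics/top0.png')
tc=np.array([(90,52),(735,180),(712,320),(63,190)])/5.8+[175,160]-0.4
P=back('top',tc,.046);print(P)
print('sides',[np.linalg.norm(P[i]-P[(i+1)%4]) for i in range(4)])
c=P.mean(0); yv=(P[0]+P[3]-P[1]-P[2]);yv/=np.linalg.norm(yv)
print('c',c,'y',yv,np.degrees(np.arctan2(yv[1],yv[0]))-90)
# scene corners of the top face: left(170,425), front(265,500), right(738,138)
sc=np.array([(170,425),(265,500),(738,138)])/5+[150,170]-0.4
print(back('scene',sc,.046))
# closed caps tops in both views z=.079
t=np.array([(315,158),(483,195),(648,225)])/5.8+[175,160]-.4
s=np.array([(403,265),(526,175),(640,93)])/5+[150,170]-.4
print(back('top',t,.0795));print(back('scene',s,.0795))
for k in(1.5,.5,-.5,-1.5): print(k,c+yv*.07*k)
s=r.get_state();print(Ro.from_quat(s['eef_rot']).as_matrix())
E
```

```text
[[ 0.6293  0.1327  0.046 ]
 [ 0.5664 -0.1385  0.046 ]
 [ 0.5079 -0.1264  0.046 ]
 [ 0.5708  0.1448  0.046 ]]
sides [np.float64(0.27836027162724764), np.float64(0.05974248628767993), np.float64(0.27843566912011963), np.float64(0.0597036575557154)]
c [0.5686 0.0031 0.046 ] y [0.226  0.9741 0.    ] -13.06389769244629
[[ 0.6258  0.1322  0.046 ]
 [ 0.5727  0.1428  0.046 ]
 [ 0.5114 -0.1268  0.046 ]]
[[ 0.5775  0.0353  0.0795]
 [ 0.5603 -0.0323  0.0795]
 [ 0.5461 -0.0986  0.0795]]
[[ 0.5768  0.0386  0.0795]
 [ 0.5614 -0.03    0.0795]
 [ 0.5456 -0.0976  0.0795]]
1.5 [0.5923 0.1054 0.046 ]
0.5 [0.5765 0.0372 0.046 ]
-0.5 [ 0.5607 -0.031   0.046 ]
-1.5 [ 0.5448 -0.0991  0.046 ]
[[-0.8996 -0.0008  0.4366]
 [-0.4366  0.0014 -0.8996]
 [ 0.0001 -1.     -0.0016]]
```

Run:
```python
from h import *
from scipy.optimize import least_squares
np.set_printoptions(precision=4,suppress=True)
t=np.array([147,115])/5.8+[175,160]-.4; s=np.array([265,338])/5+[150,170]-.4
A=np.array([.5923,.1055,.018])
def capc(yaw,th,A=A):
    h=np.array([np.cos(yaw),np.sin(yaw),0]); 
    # hinge at +18 along h, z ~ .056; top centre 18 inward, 5.5 up
    H=A+h*.018+[0,0,.0565]
    u=-h*np.cos(th)+np.array([0,0,1])*np.sin(th); n=h*np.sin(th)+np.array([0,0,1])*np.cos(th)
    return H+u*.018+n*.005
f=lambda p:np.r_[proj('top',capc(*p))[0]-t,proj('scene',capc(*p))[0]-s]
for y0 in range(-180,180,60):
    o=least_squares(f,[np.radians(y0),.6],bounds=([-9,.2],[9,1.3]));print(y0,np.degrees(o.x[0]),o.x[1],o.cost,o.fun)
f2=lambda X:np.r_[proj('top',X)[0]-t,proj('scene',X)[0]-s]
print(least_squares(f2,[.59,.1,.09]).x)
```

```text
-180 -29.814635733476834 0.49847122799033133 0.22907436754736124 [-0.5339 -0.0513  0.3604 -0.2014]
-120 -29.814717815223265 0.4984712787698862 0.22907436754085542 [-0.5339 -0.0513  0.3604 -0.2014]
-60 -29.814733018542903 0.49847125068440534 0.2290743675418565 [-0.5339 -0.0513  0.3604 -0.2014]
0 -29.814664022600116 0.4984712370301269 0.2290743675428935 [-0.5339 -0.0513  0.3604 -0.2014]
60 -29.81466677515193 0.4984712721403582 0.22907436754252192 [-0.5339 -0.0513  0.3604 -0.2014]
120 -29.814726086283564 0.4984712573108242 0.2290743675413039 [-0.5339 -0.0513  0.3604 -0.2014]
[0.5971 0.1026 0.0857]
```

The two cameras agree to about 2–3 mm: the rack measures 278 x 60 mm against 276 x 56 given, and the caps sit on the 70 mm pitch. That puts vial_a's axis at (0.592, 0.105), with the shut cap top at 0.079. The TCP therefore has to go over (0.592, 0.105), which is about dx -0.579, dz -0.461 in tool axes. I'll travel at the present height with the fingers shut.

Call:
arm_command --deltas '[{"dx":-0.03,"dz":-0.024},{"dx":-0.06,"dz":-0.048},{"dx":-0.09,"dz":-0.072},{"dx":-0.12,"dz":-0.096},{"dx":-0.15,"dz":-0.12}]' --claw -1 --grip_force 10

```text
invalid input at $.deltas[0]: expected keys dx, dy, dz, wx, wy, wz
```

Call:
arm_command --deltas '[{"dx":-0.03,"dy":0,"dz":-0.024,"wx":0,"wy":0,"wz":0},{"dx":-0.06,"dy":0,"dz":-0.048,"wx":0,"wy":0,"wz":0},{"dx":-0.09,"dy":0,"dz":-0.072,"wx":0,"wy":0,"wz":0},{"dx":-0.12,"dy":0,"dz":-0.096,"wx":0,"wy":0,"wz":0},{"dx":-0.15,"dy":0,"dz":-0.12,"wx":0,"wy":0,"wz":0}]' --claw -1 --grip_force 10

```text
clock: 0.6
tool_pos: [0.3557, -0.3873, 0.4045]
eef_rot: [-0.158, 0.689, -0.689, 0.158]
contact_force: [0.4, 0.2, -0.8]
opening: 0.571
```

Call:
arm_command --deltas '[{"dx":-0.03,"dy":0,"dz":-0.024,"wx":0,"wy":0,"wz":0},{"dx":-0.06,"dy":0,"dz":-0.048,"wx":0,"wy":0,"wz":0},{"dx":-0.09,"dy":0,"dz":-0.072,"wx":0,"wy":0,"wz":0},{"dx":-0.12,"dy":0,"dz":-0.096,"wx":0,"wy":0,"wz":0},{"dx":-0.15,"dy":0,"dz":-0.12,"wx":0,"wy":0,"wz":0}]' --claw -1

```text
clock: 1.1
tool_pos: [0.4384, -0.2139, 0.4046]
eef_rot: [-0.158, 0.689, -0.689, 0.158]
contact_force: [0.5, -0.5, 0.3]
opening: 0.115
```

Call:
arm_command --deltas '[{"dx":-0.03,"dy":0,"dz":-0.024,"wx":0,"wy":0,"wz":0},{"dx":-0.06,"dy":0,"dz":-0.048,"wx":0,"wy":0,"wz":0},{"dx":-0.09,"dy":0,"dz":-0.072,"wx":0,"wy":0,"wz":0},{"dx":-0.12,"dy":0,"dz":-0.096,"wx":0,"wy":0,"wz":0},{"dx":-0.15,"dy":0,"dz":-0.12,"wx":0,"wy":0,"wz":0}]' --claw -1

```text
clock: 1.6
tool_pos: [0.5209, -0.0404, 0.4045]
eef_rot: [0.159, -0.689, 0.689, -0.158]
contact_force: [-0.1, 0.6, -0.3]
opening: 0.01
```

Call:
arm_command --deltas '[{"dx":-0.03,"dy":0,"dz":-0.024,"wx":0,"wy":0,"wz":0},{"dx":-0.06,"dy":0,"dz":-0.048,"wx":0,"wy":0,"wz":0},{"dx":-0.09,"dy":0,"dz":-0.072,"wx":0,"wy":0,"wz":0},{"dx":-0.12,"dy":0,"dz":-0.094,"wx":0,"wy":0,"wz":0},{"dx":-0.129,"dy":0,"dz":-0.101,"wx":0,"wy":0,"wz":0}]'

```text
clock: 2.1
tool_pos: [0.5933, 0.1102, 0.4043]
eef_rot: [-0.16, 0.69, -0.688, 0.161]
contact_force: [0.1, -0.1, -0.6]
opening: 0.003
```

Call:
arm_command --deltas '[{"dx":0,"dy":0.03,"dz":0,"wx":0,"wy":0,"wz":0},{"dx":0,"dy":0.06,"dz":0,"wx":0,"wy":0,"wz":0},{"dx":0,"dy":0.09,"dz":0,"wx":0,"wy":0,"wz":0},{"dx":0,"dy":0.1,"dz":0,"wx":0,"wy":0,"wz":0},{"dx":0,"dy":0.1,"dz":0,"wx":0,"wy":0,"wz":0}]'

```text
clock: 2.6
tool_pos: [0.5919, 0.1045, 0.3034]
eef_rot: [0.16, -0.689, 0.689, -0.157]
contact_force: [-0.1, -0.1, 0.5]
opening: 0.004
```

Run:
```python
from h import *
np.set_printoptions(precision=4,suppress=True)
for n in('scene','top'):
    im=r.snapshot(n)[:,:,::-1].copy(); cv2.imwrite(f'pics/{n}1.png',im)
    if n=='scene': cv2.imwrite('pics/sc1.png',cv2.resize(im[130:280,140:340],None,fx=4,fy=4,interpolation=cv2.INTER_CUBIC))
s=r.get_state();print(s['clock'],s['tool_pos'],s['contact_force'],s['opening'],s['q'])
tip=s['tool_pos']+[0,0,-.166]; print(tip,proj('scene',tip)-[140,130],proj('scene',[.592,.1055,.0795])-[140,130])
```

```text
2.7 [0.593  0.105  0.3057] [0.4503 0.0072 0.824 ] 0.009174743043129412 [-0.1961  0.7852 -0.0981  1.7278  0.1178  0.6328 -1.4802]
[0.593  0.105  0.1397] [[61.8202 89.4553]] [[ 64.3926 111.4018]]
```

View pics/sc1.png

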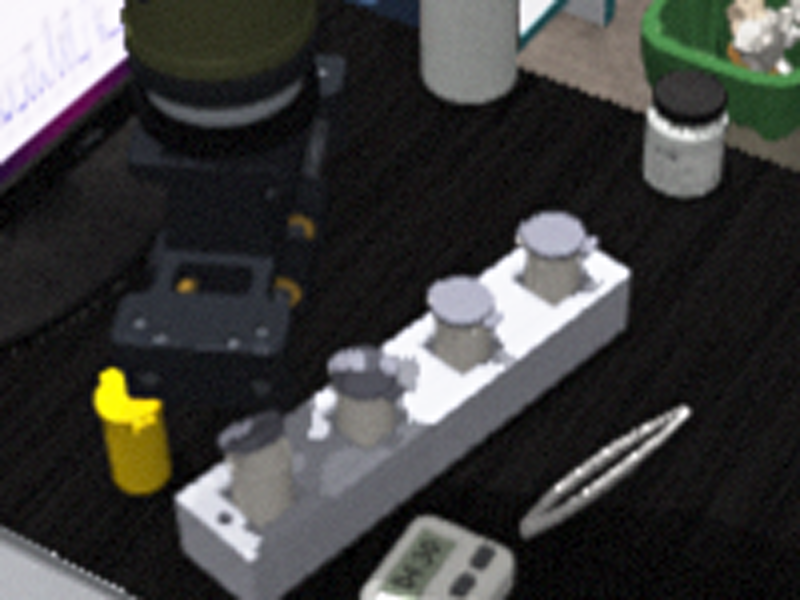

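View pics/top1.png

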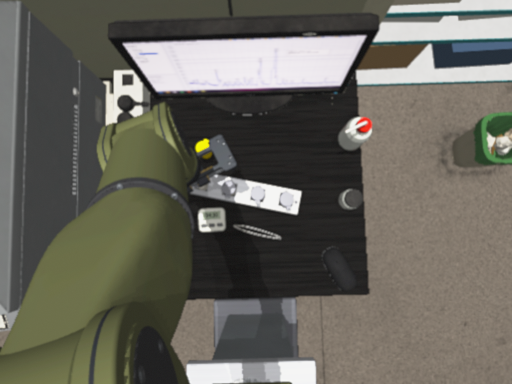

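Run:
```python
from h import *
s=r.get_state(); R=Ro.from_quat(s['eef_rot']).as_matrix(); T=s['tool_pos']
im=cv2.imread('pics/scene1.png')[130:280,140:340]; im=cv2.resize(im,None,fx=4,fy=4,interpolation=cv2.INTER_CUBIC)
def box(hx,hz,y0,y1,col):
    c=[(a,y,b) for y in(y0,y1) for a,b in((-hx,-hz),(hx,-hz),(hx,hz),(-hx,hz))]
    p=((proj('scene',np.array(c)@R.T+T)-[140,130])*4+1.5).astype(int)
    for i in range(4):
        for a,b in((i,(i+1)%4),(4+i,4+(i+1)%4),(i,4+i)): cv2.line(im,tuple(map(int,p[a])),tuple(map(int,p[b])),col,1)
box(.0375,.0935,.06,.102,(0,255,0)); box(.009,.0175,.102,.166,(0,0,255))
# cap ring shut
A=np.array([.592,.1055,.0]);a=np.linspace(0,6.28,40)
p=((proj('scene',A+np.c_[.017*np.cos(a),.017*np.sin(a),0*a+.0795])-[140,130])*4).astype(int)
cv2.polylines(im,[p.reshape(-1,1,2)],True,(255,255,0),1)
cv2.imwrite('pics/ov1.png',im)
b=cv2.imread('pics/top1.png')[120:215,170:310]; cv2.imwrite('pics/tc1.png',cv2.resize(b,None,fx=5.5,fy=5.5,interpolation=cv2.INTER_CUBIC))
```

```text
(no output)
```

View pics/ov1.png

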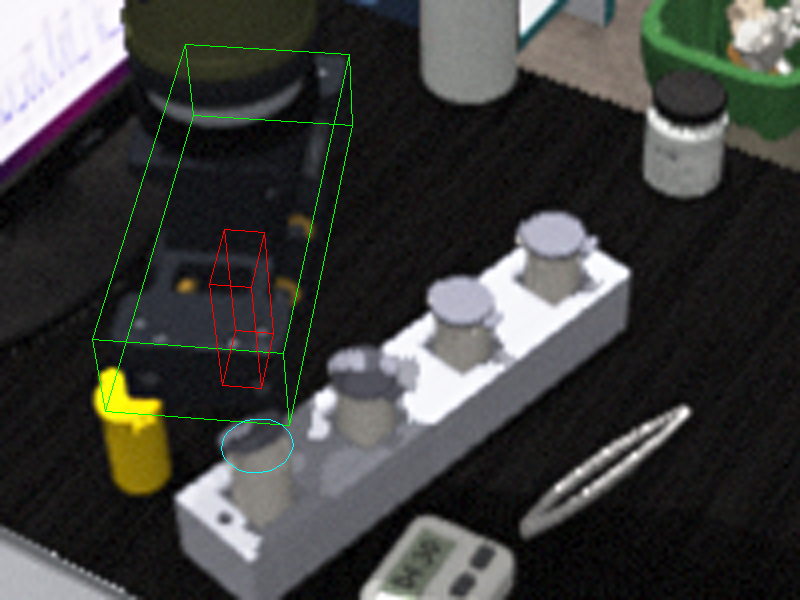

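View pics/tc1.png

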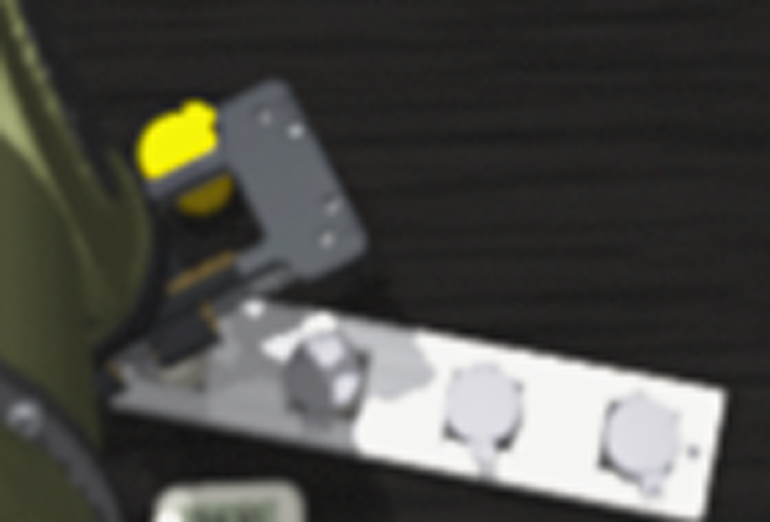

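The overlay fits the gripper body and the vial in both views. The fingertips (red box) stand above vial_a's axis, with tips at about 0.138 and the shut cap top at 0.079. The body will stay above 0.14, clear of the neighbours and the yellow look-alike. I'll go down slowly and watch the force.

Call:
arm_command --deltas '[{"dx":0,"dy":0.01,"dz":0,"wx":0,"wy":0,"wz":0},{"dx":0,"dy":0.02,"dz":0,"wx":0,"wy":0,"wz":0},{"dx":0,"dy":0.026,"dz":0,"wx":0,"wy":0,"wz":0},{"dx":0,"dy":0.032,"dz":0,"wx":0,"wy":0,"wz":0},{"dx":0,"dy":0.038,"dz":0,"wx":0,"wy":0,"wz":0}]'

```text
clock: 3.2
tool_pos: [0.5925, 0.1053, 0.2662]
eef_rot: [0.158, -0.689, 0.689, -0.158]
contact_force: [0.3, -0.6, -0.1]
opening: 0.007
```

Call:
arm_command --deltas '[{"dx":0,"dy":0.004,"dz":0,"wx":0,"wy":0,"wz":0},{"dx":0,"dy":0.008,"dz":0,"wx":0,"wy":0,"wz":0},{"dx":0,"dy":0.012,"dz":0,"wx":0,"wy":0,"wz":0},{"dx":0,"dy":0.016,"dz":0,"wx":0,"wy":0,"wz":0},{"dx":0,"dy":0.018,"dz":0,"wx":0,"wy":0,"wz":0}]'

```text
clock: 3.7
tool_pos: [0.5924, 0.1053, 0.2483]
eef_rot: [0.159, -0.689, 0.689, -0.158]
contact_force: [-1.7, 0.2, 1.9]
opening: 0.0
```

Call:
arm_command --deltas '[{"dx":0,"dy":0.001,"dz":0,"wx":0,"wy":0,"wz":0},{"dx":0,"dy":0.002,"dz":0,"wx":0,"wy":0,"wz":0},{"dx":0,"dy":0.003,"dz":0,"wx":0,"wy":0,"wz":0},{"dx":0,"dy":0.004,"dz":0,"wx":0,"wy":0,"wz":0},{"dx":0,"dy":0.004,"dz":0,"wx":0,"wy":0,"wz":0}]'

```text
clock: 4.2
tool_pos: [0.5924, 0.1053, 0.2449]
eef_rot: [-0.158, 0.689, -0.689, 0.158]
contact_force: [-2.2, 0.1, 4.0]
opening: 0.004
```

Call:
arm_command --deltas '[{"dx":0,"dy":0.001,"dz":0,"wx":0,"wy":0,"wz":0},{"dx":0,"dy":0.002,"dz":0,"wx":0,"wy":0,"wz":0},{"dx":0,"dy":0.002,"dz":0,"wx":0,"wy":0,"wz":0},{"dx":0,"dy":0.002,"dz":0,"wx":0,"wy":0,"wz":0},{"dx":0,"dy":0.002,"dz":0,"wx":0,"wy":0,"wz":0}]'

```text
clock: 4.7
tool_pos: [0.5924, 0.1055, 0.2434]
eef_rot: [-0.158, 0.689, -0.689, 0.159]
contact_force: [-2.9, 0.2, 7.3]
opening: 0.003
```

Run:
```python
from h import *
np.set_printoptions(precision=4,suppress=True)
im=r.snapshot('scene')[:,:,::-1].copy(); cv2.imwrite('pics/scene2.png',im)
cv2.imwrite('pics/sc2.png',cv2.resize(im[190:280,150:260],None,fx=6,fy=6,interpolation=cv2.INTER_CUBIC))
s=r.get_state();print(s['clock'],s['tool_pos'],s['contact_force'],s['moment'])
```

```text
4.75 [0.5924 0.1054 0.2434] [-3.4793  0.817   7.2915] [ 0.1209  0.6315 -0.0145]
```

View pics/sc2.png

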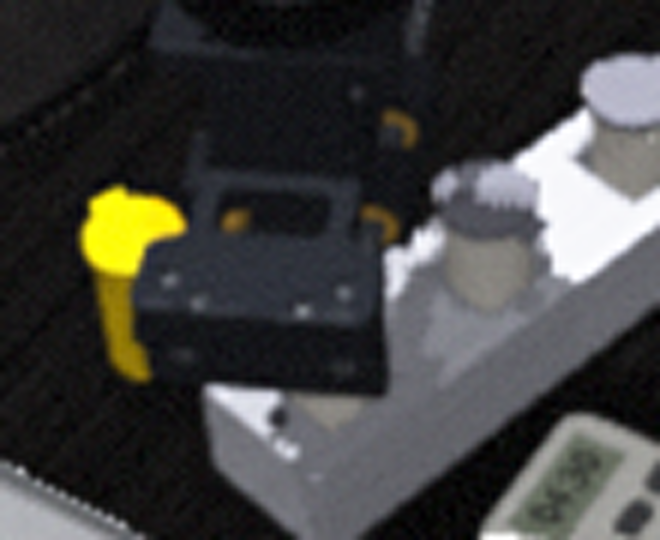

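At tip z 0.0774 the force is 7.3 N. That fits a shut cap with the seat yielding about 2 mm (2.1 mm x 3 N/mm = 6.3 N). The scene view shows the body clear of the neighbouring vial, but it hides the cap. I'll press 2 mm further to be sure.

Call:
arm_command --deltas '[{"dx":0,"dy":0.001,"dz":0,"wx":0,"wy":0,"wz":0},{"dx":0,"dy":0.002,"dz":0,"wx":0,"wy":0,"wz":0},{"dx":0,"dy":0.002,"dz":0,"wx":0,"wy":0,"wz":0},{"dx":0,"dy":0.002,"dz":0,"wx":0,"wy":0,"wz":0},{"dx":0,"dy":0.002,"dz":0,"wx":0,"wy":0,"wz":0}]'

```text
clock: 5.25
tool_pos: [0.5924, 0.1055, 0.2419]
eef_rot: [-0.158, 0.689, -0.689, 0.159]
contact_force: [-3.9, 0.1, 12.4]
opening: 0.008
```

The last 1.5 mm added 5 N, which is the seat spring rate, so the cap is bottomed. Now I'll back straight up.

Call:
arm_command --deltas '[{"dx":0,"dy":-0.003,"dz":0,"wx":0,"wy":0,"wz":0},{"dx":0,"dy":-0.008,"dz":0,"wx":0,"wy":0,"wz":0},{"dx":0,"dy":-0.02,"dz":0,"wx":0,"wy":0,"wz":0},{"dx":0,"dy":-0.045,"dz":0,"wx":0,"wy":0,"wz":0},{"dx":0,"dy":-0.08,"dz":0,"wx":0,"wy":0,"wz":0}]'

```text
clock: 5.75
tool_pos: [0.5921, 0.1049, 0.3206]
eef_rot: [0.159, -0.689, 0.689, -0.157]
contact_force: [0.0, 0.3, -0.3]
opening: 0.007
```

Call:
arm_command --deltas '[{"dx":0,"dy":-0.04,"dz":0,"wx":0,"wy":0,"wz":0},{"dx":0,"dy":-0.08,"dz":0,"wx":0,"wy":0,"wz":0},{"dx":0.03,"dy":-0.08,"dz":0.024,"wx":0,"wy":0,"wz":0},{"dx":0.06,"dy":-0.08,"dz":0.048,"wx":0,"wy":0,"wz":0},{"dx":0.09,"dy":-0.08,"dz":0.072,"wx":0,"wy":0,"wz":0}]'

```text
clock: 6.25
tool_pos: [0.5425, -0.0, 0.4017]
eef_rot: [0.158, -0.689, 0.689, -0.159]
contact_force: [0.2, -1.0, -0.4]
opening: 0.004
```

Call:
arm_command --deltas '[{"dx":0.03,"dy":0,"dz":0.024,"wx":0,"wy":0,"wz":0},{"dx":0.06,"dy":0,"dz":0.048,"wx":0,"wy":0,"wz":0},{"dx":0.09,"dy":0,"dz":0.072,"wx":0,"wy":0,"wz":0},{"dx":0.12,"dy":0,"dz":0.096,"wx":0,"wy":0,"wz":0},{"dx":0.15,"dy":0,"dz":0.12,"wx":0,"wy":0,"wz":0}]'

```text
clock: 6.75
tool_pos: [0.4597, -0.1739, 0.4014]
eef_rot: [0.158, -0.689, 0.69, -0.159]
contact_force: [0.9, -0.7, -0.0]
opening: 0.006
```

Call:
arm_command --deltas '[{"dx":0.03,"dy":0,"dz":0.024,"wx":0,"wy":0,"wz":0},{"dx":0.06,"dy":0,"dz":0.048,"wx":0,"wy":0,"wz":0},{"dx":0.09,"dy":0,"dz":0.072,"wx":0,"wy":0,"wz":0},{"dx":0.12,"dy":0,"dz":0.096,"wx":0,"wy":0,"wz":0},{"dx":0.15,"dy":0,"dz":0.12,"wx":0,"wy":0,"wz":0}]'

```text
clock: 7.25
tool_pos: [0.377, -0.3473, 0.4014]
eef_rot: [0.158, -0.689, 0.69, -0.158]
contact_force: [0.6, -0.5, -0.2]
opening: 0.005
```

Run:
```python
from h import *
np.set_printoptions(precision=4,suppress=True)
s=r.get_state();print(s['clock'],s['tool_pos'],s['contact_force'])
a=r.snapshot('scene')[170:285,150:310,::-1]; b=r.snapshot('top')[:,:,::-1]; cv2.imwrite('pics/top3.png',b); b=b[160:225,175:310]
cv2.imwrite('pics/sc3.png',cv2.resize(a,None,fx=5,fy=5,interpolation=cv2.INTER_CUBIC))
cv2.imwrite('pics/tc3.png',cv2.resize(b,None,fx=5.8,fy=5.8,interpolation=cv2.INTER_CUBIC))
```

```text
7.25 [ 0.377  -0.3473  0.4014] [ 0.6374 -0.5181 -0.1562]
```

View pics/sc3.png

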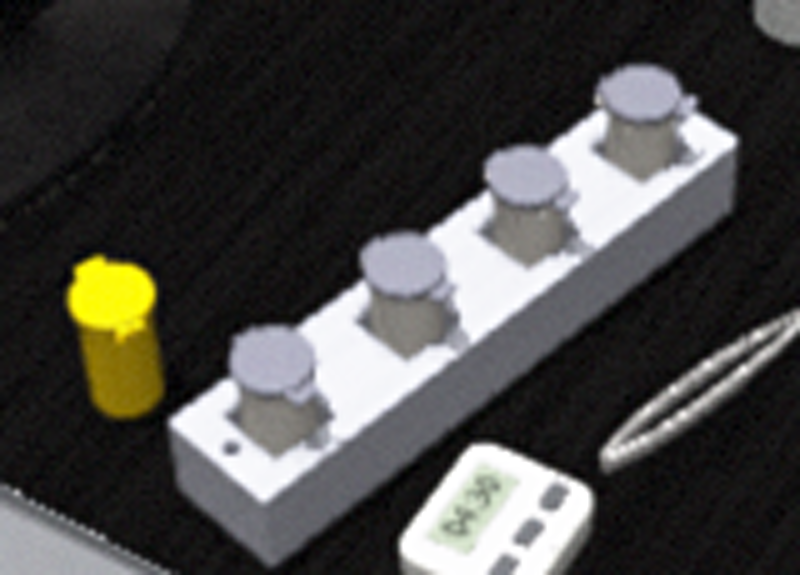

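View pics/tc3.png

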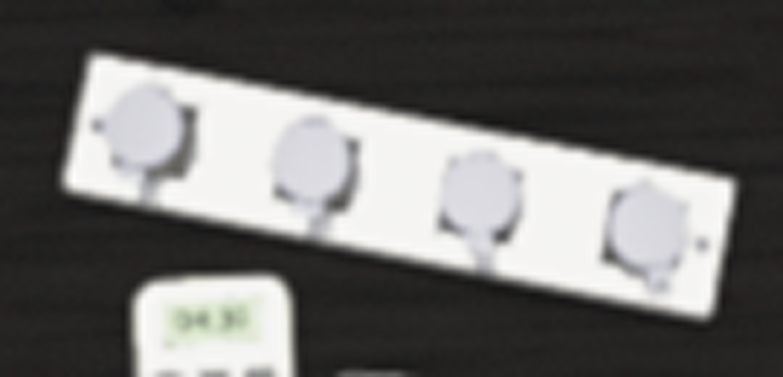

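Both views now show vial_a's cap flat, centred at scene crop (272,360) and top crop (147,128), with its tab toward the robot like the others. Nothing else has shifted. I'll compare the cap shading numerically and diff the rest of the scene before handing in.

Run:
```python
from h import *
np.set_printoptions(precision=3,suppress=True)
b=cv2.imread('pics/top3.png');a=cv2.imread('pics/top0.png')
for P in ([.5923,.1055],[.5765,.0372],[.5607,-.031],[.5448,-.0991]):
    u=proj('top',[*P,.0795])[0].round().astype(int); x,y=u
    print(u,a[y-2:y+3,x-2:x+3].mean((0,1)),b[y-2:y+3,x-2:x+3].mean((0,1)))
d=cv2.absdiff(a,b).max(2)[100:290,190:365]; m=(d>40).astype('uint8')
n,l,st,c=cv2.connectedComponentsWithStats(m)
print([(s[:5]+[190,100,0,0,0]).tolist() for s in st[1:] if s[4]>3])
```

```text
[199 182] [167.28 157.36 158.04] [221.52 215.04 215.32]
[228 187] [223.8  217.72 218.12] [224.28 218.04 218.4 ]
[257 193] [224.56 218.4  218.8 ] [224.8  218.92 219.08]
[287 199] [222.24 216.24 216.16] [222.64 216.56 216.52]
[[192, 174, 15, 16, 153], [199, 191, 3, 4, 12]]
```

Vial_a's cap shading went from 158 to 215, and the shut caps read 216–219. The picture changed only at vial_a. Handing in.

```bash
python3 -c "
from plant import r
print(r.finish_job()); print(r.get_state()['clock'])"
```

```text
the job is handed in; nothing more can be done
None
the job is handed in; nothing more can be done
```

I pushed vial_a's cap shut and handed the job in with the arm clear. vial_a was the open vial at the left end of the rack, with its axis at about (0.592, 0.105). The job took about 7 s of the 32 s limit. The hand-in reported no verdict.

- **Pressing:** I pressed straight down with the closed fingertips, to at most about 12.4 N vertical (about 13 N in all) at the readings between moves. Over the last 1.5 mm the force rose at about 3.3 N/mm, which matches the seat spring and means the cap had bottomed. There was also a sideways force of up to about 4 N, which I took to be friction and did not look into further.
- **Cap shut:** Both views show the cap flat, and its shading matches the three shut caps (215 against 216–219; it was 158 before). I did not measure its angle directly, and the arm hid the cap from the camera during the press.
- **Rest of the scene:** In the top view, comparing before and after over the area of the rack, timer, tweezers and jar showed a change only at vial_a. The gripper was clear of everything at hand-in, with no contact force beyond sensor noise.

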